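# Fit the slotted index plate on the potentiometer tester

## Robot

A 6-joint arm with a two-finger parallel gripper is mounted at the origin on the work surface. World frame = base frame: x ahead of the robot, y to its left, z up, the work surface at z = 0. Lengths are in m, angles in rad, forces in N, time in s.
With the tool pointing down it reaches from about 0.3 to 0.775 m from the base axis. Payload 14.6 kg.
Tool frame: the origin (TCP) lies between the finger pads; the fingertips stand 19 mm ahead of it and the grasp point (between the pads) is the TCP (ctrl.tip_extent is the distance from the TCP to the fingertips, in m); y points along the fingers, x is the direction in which the jaws open and shut, and the axes are right-handed (so a half turn about y gives the same grasp; the last joint's range is limited). The gripper opens to 85 mm and grips with 20 to 120 N. Pads are 22 mm wide; open, the fingers measure 114 mm over their backs; the gripper's body (76 mm by 85 mm) begins 54 mm behind the grasp point. The pads swing forward as they close: fully open they stand 13 mm farther back than shut.
Start: joints at [-1.184, 0.3, 1.521, -0, 1.321, -0.067], TCP at [0.241, -0.494, 0.25] pointing down, gripper open.
Joint ranges: [-3.03, 3.03], [-0.79, 2.21], [0.23, 2.52], [-1.04, 4.18], [0, 3.07], [-2.55, 2.55]. Speed limits (rad/s): [2.22, 2.22, 2.57, 3.14, 3.14, 3.14].

## Interface

Orientations are given as a rotation vector (axis times angle).
In Python, from bench import ctrl gives the robot as it stands.
- The arm moves only by the shell command python3 -m pendant 'ROWS' [FORCE]. ROWS is JSON, a list of rows, each an object with "linear": the shift along the tool's x, y, z in m, a list of three; "delta_rot": the turn, a rotation vector about the tool's x, y, z in rad, a list of three; "gripper": the opening, from 0 (shut) to 1 (fully open). In form: [{"linear": [x, y, z], "delta_rot": [rx, ry, rz], "gripper": gripper}, ...]. A call has 1 to 8 rows; each row shifts and turns the commanded pose from where the row before left it, along the tool's axes as they then stand; what a row does not reach is not made up. A row lasts 1/12 s, in which the tool goes at most 41.7 mm and 7.16 degrees, less where a joint would pass 70% of its speed; a pose out of reach is approached as far as the arm can. A call with a gripper value outside its range is refused whole. The fingers move at their own pace and stop on an object; FORCE is the grip in N (left out, the last holds). Time passes only in rows, so rows that do not move let the fingers close. It gives the time, the measured TCP pose, the force and the opening at its end, in the units of the state.
- ctrl.get_state(): the state, without advancing time (a new reading comes with each control period).
- ctrl.read_camera(name): name is "scene" or "top"; returns a dict with "color" (480x640x3 uint8, blue, green, red), "fx", "fy", "cx", "cy" (pixels), "R" (3x3) and "t" (3): a world point X has camera coordinates R X + t. Camera axes: x right, y down, z forward; pixel columns grow to the right and rows downward; lengths in m; the calibration is good to about 2 mm. A picture is of the moment at which its call begins. There is no depth.
- ctrl.finish_job(): hands the job in, once; it reports no verdict.
The state is a dict: "clock": time; "joints": joint angles; "dq": joint speeds; "tau": joint torques, N m; "eef_pos": TCP position; "tool_rot": TCP orientation; "ft_force": force on the tool from outside, world axes, zero at the start; "moment": the same for the moment, N m; "width": opening from 0.0 (shut) to 1.0 (fully open).
Only numpy, scipy, OpenCV 4.12 (cv2) and the standard library are available. Lean on these libraries where they do the work, as an engineer would, in place of code of your own. Each camera call takes 0.05 s, during which the arm holds its last target. There are 200 camera calls.

## Task

Fit the yellow index plate onto the grey potentiometer tester: lower it over the tester's upright shaft so that the pin comes up through the plate's square slot, keep hold of it until it lies flat on the tester's top, then let go and move clear. Leave the blue plate, which has no slot, where it lies.

Things in the scene. Friction and masses are not known exactly. Their poses are not given: they have to be found in the camera images.
- index_plate_mid (a point): Yellow loose plate, 0.3 kg, 150 (x) x 110 (y) x 6 mm, flat on the bench. A 44 mm square boss (sides along x, y) stands on its middle, top 60 mm above the underside: grasp its upper part from above. A 34 mm square bore runs through boss and plate; a 28 mm square slot through the plate is 52 mm from the bore's axis towards +x; ticks at -x. Point: on the bore's axis, 30 mm above the underside; z up.
- tester_seat (a point): Tester, fixed: grey box 165 (x) x 125 (y) mm, 45 mm high, flat black top. A steel shaft, 14 mm in diameter, stands 50 mm above the top at its centre; a brass pin, 8 mm in diameter, stands 30 mm above the top, 52 mm from the shaft towards +x. Both have tapered noses. Point: foot of the shaft, level with the top; z up. A plate fully down has its underside level with it.
- blank_plate_mid (a point): The blue loose plate, the wrong one, to be left alone: same size and boss (44 mm square, 34 mm bore, 60 mm high in all) as the yellow plate but with no slot for the pin. This point is on its bore's axis, 30 mm above its underside; axes as for the yellow plate.

How it is judged:
On the way:
1. the yellow plate, still held, is down over shaft and pin to within 12 mm of the tester's top (horizontal distance between index_plate_mid and tester_seat below 0.018 m and angle between the x axis of index_plate_mid and the x axis of tester_seat, either way round below 0.42 rad and z of index_plate_mid in the frame of tester_seat below 0.042 m and contact force between the fingers and index_plate above 0.5 N), for 0.1 s.
At the end, for the whole second after the job is handed in: The yellow plate lies flat (within 6 degrees) and at rest on the tester's top (underside within 5 mm of it) with the shaft through its bore (axes within 18 mm) and the pin through its slot (yaw within 24 degrees, which the fit ensures), released; the blue plate is within 30 mm of where it lay (horizontal distance between index_plate_mid and tester_seat below 0.018 m and angle between the x axis of index_plate_mid and the x axis of tester_seat, either way round below 0.42 rad and z of index_plate_mid in the frame of tester_seat between 0.025 and 0.035 m and angle between index_plate_mid's own z axis and vertical below 0.1 rad and linear speed of index_plate below 0.02 m/s and distance of blank_plate_mid from where it was at the start of the episode below 0.03 m); the robot touches nothing.
It fails at once if the blue plate is moved more than 30 mm (distance of blank_plate_mid from where it was at the start of the episode above 0.03 m).
It also fails if it takes over 38 s, if anything falls off the work surface, if the arm or the gripper's body presses on something with over 40 N, if the wrist force passes 120 N, or if a joint passes its speed limit or range.

## Working session

There is one attempt and no reset: what is moved stays moved. The work goes in short steps, Python scripts to look and compute and a shell command to move; the robot and the scene stay as the last step left them, time stands still between calls to the robot, and variables do not carry over. Pictures are saved under pics/ and viewed, about 8 in all and at most 12, crops included, and the job is handed in when it is done.

```bash
mkdir -p pics; ls; python3 - <<'E'
from bench import ctrl
import cv2
print(ctrl.get_state())
for n in("top","scene"):
    c=ctrl.read_camera(n); cv2.imwrite(f"pics/{n}0.png",c["color"]); print(n,{k:c[k] for k in c if k!="color"})
E
```

```text
pics
{'clock': 0.0, 'joints': array([-1.18364733e+00,  3.00513787e-01,  1.52160525e+00,  2.95840562e-05,
        1.32069418e+00, -6.66128432e-02]), 'dq': array([-9.79886946e-05, -2.08037347e-03, -2.15285760e-03,  7.38459817e-04,
        1.32955354e-03, -1.75407956e-04]), 'tau': array([ 1.99984614e-03, -5.43502164e+01, -3.61790407e+01,  4.59681701e-06,
        3.99994547e-03,  5.87837150e-06]), 'eef_pos': array([ 0.24100696, -0.49414221,  0.24968766]), 'tool_rot': array([-1.38958595,  0.86951496, -0.86791998]), 'ft_force': array([ 0.77839915, -0.0150791 , -0.40589273]), 'moment': array([-0.02697914,  0.01809455, -0.06141083]), 'width': 1.0037081410302018}
top {'fx': 579.2832280498955, 'fy': 579.2832280498955, 'cx': 327.5274595832452, 'cy': 242.7734580226134, 'R': array([[-2.81796142e-02, -9.99599782e-01, -2.48694152e-03],
       [-9.95213058e-01,  2.82886833e-02, -9.35452825e-02],
       [ 9.35781963e-02, -1.61033304e-04, -9.95611920e-01]]), 't': array([0.03467055, 0.55425032, 1.05728503])}
scene {'fx': 534.7332440383683, 'fy': 534.7332440383683, 'cx': 318.8800661376155, 'cy': 238.22178007534004, 'R': array([[ 0.48293282,  0.87559825,  0.01017865],
       [ 0.71580697, -0.3880518 , -0.58054818],
       [-0.50437712,  0.28765172, -0.81416228]]), 't': array([-0.27212736, -0.35987752,  1.46618237])}
```

View pics/top0.png

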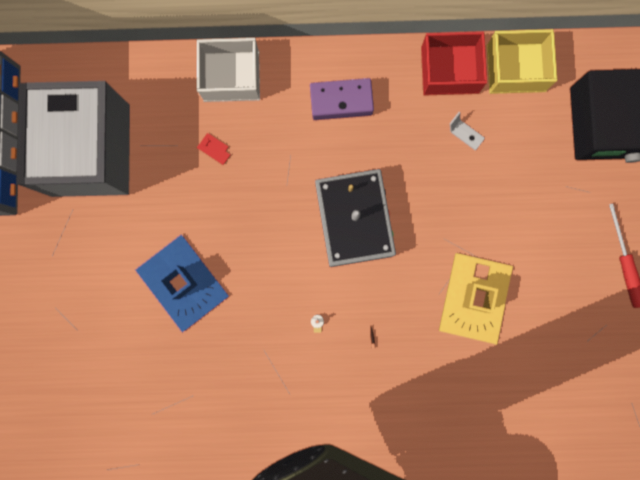

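View pics/scene0.png

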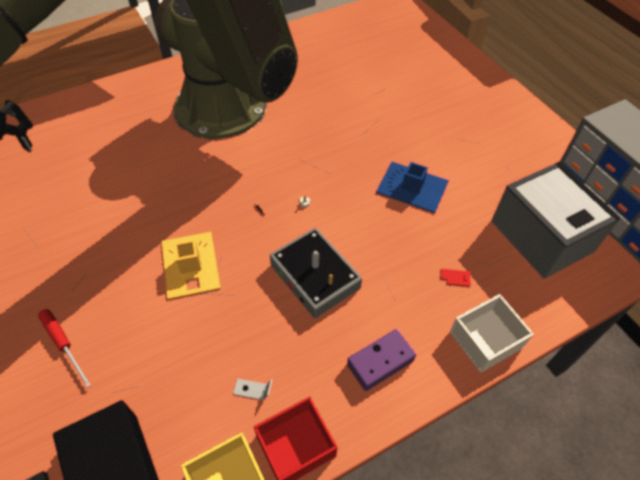

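The top view shows the yellow plate at about (478,298) with its slot at (482,271). The tester's shaft is at (356,215) with the pin at (351,188), and the blue plate is at (182,283). Next I'll measure by rectifying each outline onto its own plane, using both cameras.

```bash
cat > h.py <<'E'
import numpy as np, cv2
from bench import ctrl
from scipy.spatial.transform import Rotation as Ro
def ray(c,uv,z):
    uv=np.atleast_2d(uv).astype(float)
    d=np.c_[(uv[:,0]-c["cx"])/c["fx"],(uv[:,1]-c["cy"])/c["fy"],np.ones(len(uv))]@c["R"]
    o=-c["R"].T@c["t"]; return (o+d*((z-o[2])/d[:,2])[:,None])[:,:2]
def proj(c,X):
    p=np.atleast_2d(X)@c["R"].T+c["t"]; return np.c_[c["fx"]*p[:,0]/p[:,2]+c["cx"],c["fy"]*p[:,1]/p[:,2]+c["cy"]]
def outline(c,mask,near,z):
    cs,_=cv2.findContours(mask,cv2.RETR_EXTERNAL,cv2.CHAIN_APPROX_NONE)
    k=[x for x in cs if cv2.contourArea(x)>800 and cv2.pointPolygonTest(cv2.convexHull(x),near,False)>0]
    k=max(k,key=cv2.contourArea)
    return cv2.minAreaRect((ray(c,k[:,0],z)*1000).astype(np.float32)),cv2.contourArea(k)
E
python3 - <<'E'
from h import *
for n,y,t in(("top",(478,298),(340,240)),("scene",(190,265),(300,280))):
    c=ctrl.read_camera(n); hsv=cv2.cvtColor(c["color"],cv2.COLOR_BGR2HSV)
    m=cv2.inRange(hsv,(18,110,60),(34,255,255)); print(n,"yellow",outline(c,m,y,.006))
    m=cv2.inRange(hsv,(0,0,0),(179,255,70)); m=cv2.morphologyEx(m,cv2.MORPH_OPEN,np.ones((3,3)))
    print("black",outline(c,m,t,.045))
    if n=="top":
        for a,z in(((356,212),.08),((351,187),.07),((482,271),.003)): print(a,ray(c,a,z))
    im=c["color"]
    if n=="top": v=np.hstack([cv2.resize(im[160:280,300:410],None,fx=3.5,fy=3.5,interpolation=2),cv2.resize(im[240:360,420:530],None,fx=3.5,fy=3.5,interpolation=2)])
    else: v=np.hstack([cv2.resize(im[220:325,260:370],None,fx=3.5,fy=3.5,interpolation=2),cv2.resize(im[220:325,135:245],None,fx=3.5,fy=3.5,interpolation=2)])
    cv2.imwrite(f"pics/{n}1.png",v)
print(Ro.from_rotvec(ctrl.get_state()["tool_rot"]).as_matrix().round(3))
E
```

```text
top yellow (((444.7318420410156, -257.3131103515625), (111.43975830078125, 150.572265625), 75.2774429321289), 4586.0)
black (((600.475341796875, -32.99557113647461), (145.85150146484375, 106.4211654663086), 7.852185249328613), 4179.5)
(356, 212) [[ 0.60364844 -0.0333812 ]]
(351, 187) [[ 0.65102474 -0.02634564]]
(482, 271) [[ 0.49498761 -0.27289893]]
scene yellow (((445.6816711425781, -255.45834350585938), (109.53070831298828, 150.69168090820312), 75.1745376586914), 2794.0)
black (((601.1757202148438, -31.055580139160156), (147.3424530029297, 107.00244140625), 7.803747177124023), 2813.5)
[[ 0.438 -0.     0.899]
 [-0.899  0.001  0.438]
 [-0.001 -1.     0.   ]]
```

View pics/top1.png

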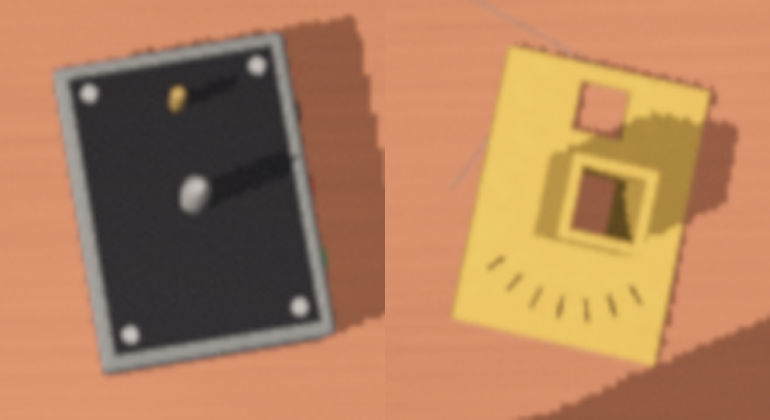

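The crops show the shaft and pin clearly, with the yellow plate's slot end pointing +x. The two cameras agree to 2 mm: plate at (0.445,-0.2565) with yaw -14.75°, tester at (0.601,-0.032) with yaw +7.8°. I'll grip with the jaws along the plate's y, which keeps the fingers away from the pin. In the tool frame, y is down and a turn of +y lowers the yaw.

```bash
python3 -m pendant '[{"linear":[-0.013,0,0.031],"delta_rot":[0,0,0],"gripper":1},{"linear":[-0.013,0,0.031],"delta_rot":[0,0,0],"gripper":1},{"linear":[-0.013,0,0.031],"delta_rot":[0,0,0],"gripper":1},{"linear":[-0.013,0,0.031],"delta_rot":[0,0,0],"gripper":1},{"linear":[-0.013,0,0.031],"delta_rot":[0,0,0],"gripper":1},{"linear":[-0.013,0,0.031],"delta_rot":[0,0,0],"gripper":1},{"linear":[-0.013,0,0.031],"delta_rot":[0,0,0],"gripper":1},{"linear":[-0.013,0,0.031],"delta_rot":[0,0,0],"gripper":1}]' 40
python3 -m pendant '[{"linear":[0,0.01,0],"delta_rot":[0,0.1,0],"gripper":1},{"linear":[0,0.01,0],"delta_rot":[0,0.1,0],"gripper":1},{"linear":[0,0.01,0],"delta_rot":[0,0.1,0],"gripper":1},{"linear":[0,0.01,0],"delta_rot":[0,0.1,0],"gripper":1},{"linear":[0,0.01,0],"delta_rot":[0,0.1,0],"gripper":1},{"linear":[0,0.01,0],"delta_rot":[0,0.1,0],"gripper":1},{"linear":[0,0.01,0],"delta_rot":[0,0.11,0],"gripper":1},{"linear":[0,0,0],"delta_rot":[0,0,0],"gripper":1}]'
cat > rem.py <<'E'
import sys; from h import *
x,y,z,yaw=map(float,sys.argv[1:]); s=ctrl.get_state(); M=Ro.from_rotvec(s["tool_rot"]).as_matrix()
a=np.degrees(np.arctan2(M[1,0],M[0,0]))
print("pos",s["eef_pos"].round(4),"jawyaw",a.round(2),"lin",(M.T@(np.array([x,y,z])-s["eef_pos"])).round(4),"roty",-np.radians((yaw-a+180)%360-180).round(4),"down",M[2].round(3),"F",s["ft_force"].round(1),"w",round(s["width"],3),"t",s["clock"])
E
python3 rem.py .445 -.2565 .045 -104.75
```

```text
clock: 0.87
eef_pos: [0.4192, -0.2907, 0.2503]
tool_rot: [-1.39, 0.869, -0.869]
ft_force: [0.5, -0.4, 0.3]
width: 1.0
clock: 1.53
eef_pos: [0.4178, -0.2916, 0.1784]
tool_rot: [-1.075, 1.402, -1.397]
ft_force: [0.0, 0.8, -0.5]
width: 1.003
pos [ 0.4178 -0.2916  0.1784] jawyaw -104.98 lin [-0.0408  0.1334  0.0176] roty -0.004 down [-0.001 -1.    -0.003] F [ 0.   0.8 -0.5] w 1.003 t 1.5333
```

```bash
python3 -m pendant '[{"linear":[-0.02,0,0.009],"delta_rot":[0,0,0],"gripper":1},{"linear":[-0.021,0,0.009],"delta_rot":[0,0,0],"gripper":1},{"linear":[0,0.02,0],"delta_rot":[0,0,0],"gripper":1},{"linear":[0,0.02,0],"delta_rot":[0,0,0],"gripper":1},{"linear":[0,0.02,0],"delta_rot":[0,0,0],"gripper":1},{"linear":[0,0,0],"delta_rot":[0,0,0],"gripper":1},{"linear":[0,0,0],"delta_rot":[0,0,0],"gripper":1}]'
python3 rem.py .445 -.2565 .045 -104.75
python3 - <<'E'
from h import *
im=[cv2.resize(ctrl.read_camera("top")["color"][220:370,400:540],None,fx=2.8,fy=2.8),cv2.resize(ctrl.read_camera("scene")["color"][180:330,120:260],None,fx=2.8,fy=2.8)]
cv2.imwrite("pics/pre.png",np.hstack(im))
E
```

```text
clock: 2.12
eef_pos: [0.4461, -0.257, 0.1205]
tool_rot: [-1.079, 1.395, -1.393]
ft_force: [0.3, -0.4, 0.5]
width: 1.004
pos [ 0.4461 -0.257   0.1205] jawyaw -104.54 lin [-0.0002  0.0755 -0.0012] roty 0.0036 down [-0.    -1.    -0.001] F [ 0.3 -0.4  0.5] w 1.004 t 2.1167
```

View pics/pre.png

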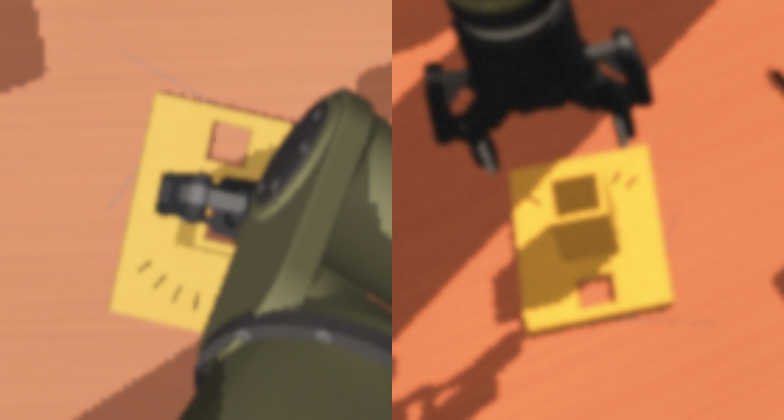

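The open fingers straddle the boss (crop about (230,200) top, (560,120) scene), jaws across the plate. Descend and grip.

```bash
python3 -m pendant '[{"linear":[0,0.02,-0.001],"delta_rot":[0,0,0],"gripper":1},{"linear":[0,0.02,0],"delta_rot":[0,0,0],"gripper":1},{"linear":[0,0.02,0],"delta_rot":[0,0,0],"gripper":1},{"linear":[0,0.015,0],"delta_rot":[0,0,0],"gripper":1},{"linear":[0,0,0],"delta_rot":[0,0,0],"gripper":1},{"linear":[0,0,0],"delta_rot":[0,0,0],"gripper":0},{"linear":[0,0,0],"delta_rot":[0,0,0],"gripper":0},{"linear":[0,0,0],"delta_rot":[0,0,0],"gripper":0}]' 50
python3 -m pendant '[{"linear":[0,0,0],"delta_rot":[0,0,0],"gripper":0},{"linear":[0,0,0],"delta_rot":[0,0,0],"gripper":0},{"linear":[0,0,0],"delta_rot":[0,0,0],"gripper":0},{"linear":[0,0,0],"delta_rot":[0,0,0],"gripper":0},{"linear":[0,0,0],"delta_rot":[0,0,0],"gripper":0},{"linear":[0,0,0],"delta_rot":[0,0,0],"gripper":0}]'
python3 rem.py .445 -.2565 .045 -104.75
```

```text
clock: 2.88
eef_pos: [0.4459, -0.2573, 0.0468]
tool_rot: [-1.076, 1.393, -1.397]
ft_force: [0.6, 0.5, -0.4]
width: 0.608
clock: 3.38
eef_pos: [0.4459, -0.2572, 0.0468]
tool_rot: [-1.076, 1.393, -1.397]
ft_force: [-1.5, 1.4, 8.6]
width: 0.506
pos [ 0.4459 -0.2572  0.0468] jawyaw -104.67 lin [-0.0005  0.0018 -0.001 ] roty 0.0014 down [ 0.001 -1.     0.002] F [-1.5  1.4  8.6] w 0.506 t 3.3833
```

```bash
python3 -m pendant '[{"linear":[0,-0.01,0],"delta_rot":[0,0,0],"gripper":0},{"linear":[0,-0.02,0],"delta_rot":[0,0,0],"gripper":0},{"linear":[0,-0.02,0],"delta_rot":[0,0,0],"gripper":0},{"linear":[0,-0.02,0],"delta_rot":[0,0,0],"gripper":0},{"linear":[0,-0.02,0],"delta_rot":[0,0,0],"gripper":0},{"linear":[0,-0.02,0],"delta_rot":[0,0,0],"gripper":0},{"linear":[0,-0.02,0],"delta_rot":[0,0,0],"gripper":0},{"linear":[0,-0.01,0],"delta_rot":[0,0,0],"gripper":0}]'
python3 rem.py .601 -.032 .185 -82.2
```

```text
clock: 4.05
eef_pos: [0.4456, -0.257, 0.1885]
tool_rot: [-1.076, 1.392, -1.398]
ft_force: [0.2, -0.3, -2.7]
width: 0.506
pos [ 0.4456 -0.257   0.1885] jawyaw -104.67 lin [-0.257   0.0035  0.0933] roty -0.3922 down [ 0.001 -1.     0.003] F [ 0.2 -0.3 -2.7] w 0.506 t 4.05
```

The load reads -2.7 N, so the plate is held. Now carry it to the tester.

```bash
python3 -m pendant '[{"linear":[-0.02,0,0.007],"delta_rot":[0,0,0],"gripper":0},{"linear":[-0.03,0,0.011],"delta_rot":[0,0,0],"gripper":0},{"linear":[-0.03,0,0.011],"delta_rot":[0,0,0],"gripper":0},{"linear":[-0.03,0,0.011],"delta_rot":[0,0,0],"gripper":0},{"linear":[-0.03,0,0.011],"delta_rot":[0,0,0],"gripper":0},{"linear":[-0.03,0,0.011],"delta_rot":[0,0,0],"gripper":0},{"linear":[-0.03,0,0.011],"delta_rot":[0,0,0],"gripper":0},{"linear":[-0.03,0,0.011],"delta_rot":[0,0,0],"gripper":0}]'
python3 -m pendant '[{"linear":[-0.02,0,0.007],"delta_rot":[0,0,0],"gripper":0},{"linear":[0,0,0],"delta_rot":[0,-0.08,0],"gripper":0},{"linear":[0,0,0],"delta_rot":[0,-0.08,0],"gripper":0},{"linear":[0,0,0],"delta_rot":[0,-0.08,0],"gripper":0},{"linear":[0,0,0],"delta_rot":[0,-0.08,0],"gripper":0},{"linear":[0,0,0],"delta_rot":[0,-0.07,0],"gripper":0},{"linear":[0,0,0],"delta_rot":[0,0,0],"gripper":0},{"linear":[0,0,0],"delta_rot":[0,0,0],"gripper":0}]'
python3 rem.py .601 -.032 .185 -82.2
```

```text
clock: 4.72
eef_pos: [0.5852, -0.054, 0.1853]
tool_rot: [-1.077, 1.396, -1.395]
ft_force: [0.1, -1.0, -2.9]
width: 0.503
clock: 5.38
eef_pos: [0.5965, -0.038, 0.1853]
tool_rot: [-1.269, 1.112, -1.111]
ft_force: [-0.1, -0.7, -2.7]
width: 0.508
pos [ 0.5965 -0.038   0.1853] jawyaw -82.46 lin [-0.0053  0.0003  0.0053] roty -0.0046 down [-0. -1. -0.] F [-0.1 -0.7 -2.7] w 0.508 t 5.3833
```

```bash
python3 -m pendant '[{"linear":[-0.005,0.01,0.005],"delta_rot":[0,0,0],"gripper":0},{"linear":[0,0.02,0],"delta_rot":[0,0,0],"gripper":0},{"linear":[0,0,0],"delta_rot":[0,0,0],"gripper":0},{"linear":[0,0,0],"delta_rot":[0,0,0],"gripper":0}]'
python3 rem.py .601 -.032 .0918 -82.2
python3 - <<'E'
from h import *
s=ctrl.get_state(); p=s["eef_pos"]; zt=p[2]-.0468+.006
C={n:ctrl.read_camera(n) for n in("top","scene")}
th=np.radians(7.6); X=np.array([np.cos(th),np.sin(th)]);Y=np.array([-X[1],X[0]])
out=[]
for n,c in C.items():
    im=c["color"].copy()
    q=[[*(p[:2]+a*X+b*Y),zt] for a,b in((75,55),(75,-55),(-75,-55),(-75,55)) for a,b in [(a/1000,b/1000)]]
    uv=proj(c,q); cc=uv.mean(0).astype(int)
    x0,y0=cc[0]-75,cc[1]-75
    v=cv2.resize(im[y0:y0+150,x0:x0+150],None,fx=2.66,fy=2.66,interpolation=2)
    cv2.polylines(v,[((uv-[x0,y0])*2.66).astype(np.int32)],True,(255,0,255),1)
    sh=proj(c,[[.601,-.032,.095],[.601+.052*np.cos(np.radians(7.8)),-.032+.052*np.sin(np.radians(7.8)),.075]])
    for u in sh: cv2.circle(v,tuple(((u-[x0,y0])*2.66).astype(int).tolist()),3,(0,255,0),-1)
    out.append(v)
cv2.imwrite("pics/over.png",np.hstack(out))
E
```

```text
clock: 5.72
eef_pos: [0.6005, -0.032, 0.1541]
tool_rot: [-1.271, 1.113, -1.109]
ft_force: [0.9, -0.3, -2.4]
width: 0.51
pos [ 0.6005 -0.032   0.1541] jawyaw -82.39 lin [0.0001 0.0623 0.0007] roty -0.0033 down [-0.001 -1.    -0.003] F [ 0.9 -0.3 -2.4] w 0.51 t 5.7167
```

View pics/over.png

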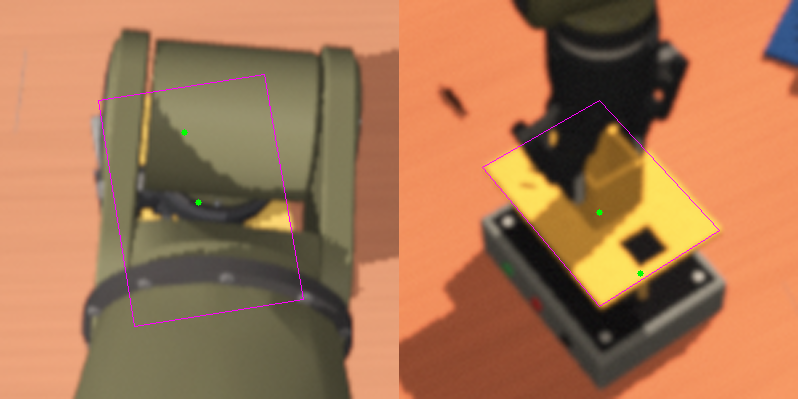

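The scene crop shows the plate matching the predicted outline, with the slot at about (643,245) lined up above the pin at about (641,275). The top view is blocked by the arm. Lower gently.

```bash
python3 -m pendant '[{"linear":[0,0.008,0],"delta_rot":[0,0,0],"gripper":0},{"linear":[0,0.008,0],"delta_rot":[0,0,0],"gripper":0},{"linear":[0,0.008,0],"delta_rot":[0,0,0],"gripper":0},{"linear":[0,0.008,0],"delta_rot":[0,0,0],"gripper":0},{"linear":[0,0.004,0],"delta_rot":[0,0,0],"gripper":0},{"linear":[0,0,0],"delta_rot":[0,0,0],"gripper":0}]'
python3 -m pendant '[{"linear":[0,0.005,0],"delta_rot":[0,0,0],"gripper":0},{"linear":[0,0.005,0],"delta_rot":[0,0,0],"gripper":0},{"linear":[0,0.005,0],"delta_rot":[0,0,0],"gripper":0},{"linear":[0,0.004,0],"delta_rot":[0,0,0],"gripper":0},{"linear":[0,0.003,0],"delta_rot":[0,0,0],"gripper":0},{"linear":[0,0,0],"delta_rot":[0,0,0],"gripper":0},{"linear":[0,0,0],"delta_rot":[0,0,0],"gripper":0}]'
python3 rem.py .601 -.032 .0918 -82.2
```

```text
clock: 6.32
eef_pos: [0.6004, -0.0324, 0.1179]
tool_rot: [-1.271, 1.112, -1.109]
ft_force: [-0.8, 0.5, -2.7]
width: 0.511
clock: 6.9
eef_pos: [0.6009, -0.0324, 0.0972]
tool_rot: [-1.27, 1.11, -1.11]
ft_force: [-0.4, 0.3, -3.2]
width: 0.511
pos [ 0.6009 -0.0324  0.0972] jawyaw -82.34 lin [-0.0004  0.0054  0.0001] roty -0.0024 down [-0. -1. -0.] F [-0.4  0.3 -3.2] w 0.511 t 6.9
```

```bash
for i in 1; do python3 -m pendant '[{"linear":[0,0.002,0],"delta_rot":[0,0,0],"gripper":0},{"linear":[0,0.001,0],"delta_rot":[0,0,0],"gripper":0},{"linear":[0,0.001,0],"delta_rot":[0,0,0],"gripper":0},{"linear":[0,0,0],"delta_rot":[0,0,0],"gripper":0}]'; done
python3 rem.py .601 -.032 .0918 -82.2
python3 - <<'E'
from h import *
cv2.imwrite("pics/down.png",cv2.resize(ctrl.read_camera("scene")["color"][190:340,230:400],None,fx=3.5,fy=3.5,interpolation=2))
E
```

```text
clock: 7.23
eef_pos: [0.6009, -0.0324, 0.0931]
tool_rot: [-1.27, 1.11, -1.11]
ft_force: [0.4, 0.3, -3.4]
width: 0.503
pos [ 0.6009 -0.0324  0.0931] jawyaw -82.34 lin [-0.0003  0.0013  0.0002] roty -0.0024 down [-0. -1. -0.] F [ 0.4  0.3 -3.4] w 0.503 t 7.2333
```

View pics/down.png

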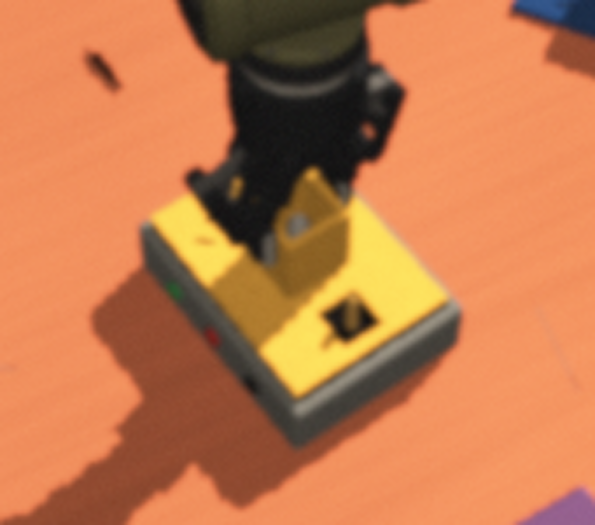

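The pin stands in the slot (about (350,312)) and the shaft tip shows in the bore (about (298,225)), with the plate almost down. I'll go on to contact.

```bash
python3 -m pendant '[{"linear":[0,0.001,0],"delta_rot":[0,0,0],"gripper":0},{"linear":[0,0.001,0],"delta_rot":[0,0,0],"gripper":0},{"linear":[0,0,0],"delta_rot":[0,0,0],"gripper":0},{"linear":[0,0,0],"delta_rot":[0,0,0],"gripper":0}]'
python3 rem.py .601 -.032 .0918 -82.2
```

```text
clock: 7.62
eef_pos: [0.601, -0.0324, 0.0918]
tool_rot: [-1.269, 1.11, -1.11]
ft_force: [-3.9, 1.3, 5.5]
width: 0.509
pos [ 0.601  -0.0324  0.0918] jawyaw -82.33 lin [-0.0004  0.      0.    ] roty -0.0023 down [ 0.    -1.     0.001] F [-3.9  1.3  5.5] w 0.509 t 7.6167
```

The force changed to +5.5 N at the expected height, so the plate is seated. Release and retreat straight up.

```bash
python3 -m pendant '[{"linear":[0,0,0],"delta_rot":[0,0,0],"gripper":1},{"linear":[0,0,0],"delta_rot":[0,0,0],"gripper":1},{"linear":[0,0,0],"delta_rot":[0,0,0],"gripper":1},{"linear":[0,0,0],"delta_rot":[0,0,0],"gripper":1},{"linear":[0,0,0],"delta_rot":[0,0,0],"gripper":1},{"linear":[0,0,0],"delta_rot":[0,0,0],"gripper":1},{"linear":[0,0,0],"delta_rot":[0,0,0],"gripper":1},{"linear":[0,0,0],"delta_rot":[0,0,0],"gripper":1}]'
python3 -m pendant '[{"linear":[0,-0.01,0],"delta_rot":[0,0,0],"gripper":1},{"linear":[0,-0.02,0],"delta_rot":[0,0,0],"gripper":1},{"linear":[0,-0.03,0],"delta_rot":[0,0,0],"gripper":1},{"linear":[0,-0.03,0],"delta_rot":[0,0,0],"gripper":1},{"linear":[0,-0.03,0],"delta_rot":[0,0,0],"gripper":1},{"linear":[0,-0.02,0],"delta_rot":[0,0,0],"gripper":1},{"linear":[0,0,-0.03],"delta_rot":[0,0,0],"gripper":1},{"linear":[0,0,-0.03],"delta_rot":[0,0,0],"gripper":1}]'
python3 -m pendant '[{"linear":[0,0,-0.03],"delta_rot":[0,0,0],"gripper":1},{"linear":[0,0,-0.03],"delta_rot":[0,0,0],"gripper":1},{"linear":[0,0,-0.03],"delta_rot":[0,0,0],"gripper":1},{"linear":[0,0,-0.03],"delta_rot":[0,0,0],"gripper":1},{"linear":[0,0,-0.02],"delta_rot":[0,0,0],"gripper":1},{"linear":[0,0,0],"delta_rot":[0,0,0],"gripper":1},{"linear":[0,0,0],"delta_rot":[0,0,0],"gripper":1}]'
python3 - <<'E'
from h import *
o=[]
for n,y,u in(("top",(350,220),.051),("scene",(315,270),.051)):
    c=ctrl.read_camera(n); m=cv2.inRange(cv2.cvtColor(c["color"],cv2.COLOR_BGR2HSV),(18,110,60),(34,255,255))
    try: print(n,outline(c,m,y,u))
    except Exception as e: print(n,e)
    o.append(cv2.resize(c["color"],(400,300)) if n=="top" else cv2.resize(c["color"][190:340,215:415],(400,300)))
cv2.imwrite("pics/end.png",np.hstack(o))
E
```

```text
clock: 8.28
eef_pos: [0.6009, -0.0323, 0.0913]
tool_rot: [-1.27, 1.11, -1.11]
ft_force: [-0.3, -0.7, 1.4]
width: 1.001
clock: 8.95
eef_pos: [0.5413, -0.0404, 0.2329]
tool_rot: [-1.268, 1.107, -1.111]
ft_force: [0.4, -0.6, -0.2]
width: 1.001
clock: 9.53
eef_pos: [0.4026, -0.0592, 0.2324]
tool_rot: [-1.268, 1.109, -1.112]
ft_force: [-0.9, -0.6, 0.5]
width: 1.005
top (((599.2752075195312, -33.6292724609375), (149.98757934570312, 110.71041870117188), 7.700741291046143), 4737.5)
scene (((600.9359130859375, -31.689117431640625), (150.946533203125, 111.3253402709961), 7.5153656005859375), 3136.0)
```

View pics/end.png

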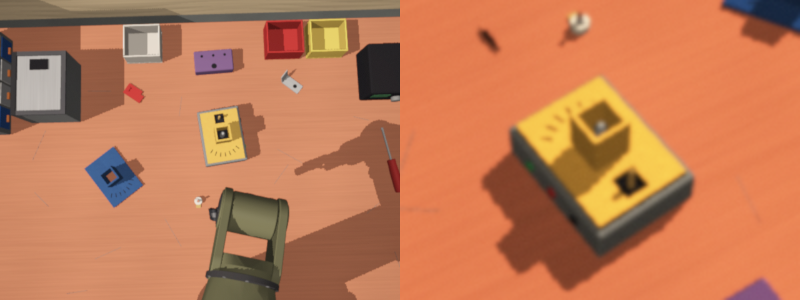

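The yellow plate lies flat on the tester, with the shaft in the bore (about (600,125)) and the pin in the slot (about (630,183)). The blue plate (about (113,177)) hasn't moved, and the arm is clear.

```bash
python3 -c "
from bench import ctrl
print(ctrl.finish_job())"
```

```text
the job is handed in; nothing more can be done
None
```

The yellow index plate is on the tester with the shaft through its bore and the pin through its slot. I gripped it by its boss and held it until it touched the tester's top, where the wrist force went from about -3 N to +5.5 N. Then I let go, moved clear and handed the job in at about 9.6 s on the robot's clock; no verdict was reported.

- **Position:** the final outlines put the plate at (0.599, -0.034) m from the top camera and (0.601, -0.032) m from the scene camera. The tester is at (0.601, -0.032) m, so the plate is within about 3 mm of it.
- **Fit:** yaw is 7.5–7.7° against the tester's 7.8°. The outline sizes agree with the plate lying flat at tester-top height.
- **Blue plate:** it looks unmoved in the last picture; I did not measure its position.
- **Camera disagreement:** the two cameras differ by about 2 mm, which is within their calibration. No other check failed or disagreed.

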